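# Slide a loaded tray over the step onto the scale

## Robot

A 6-joint arm with a two-finger parallel gripper is mounted at the origin on the work surface; the furniture and walls round the work are solid. World frame = base frame: x ahead of the robot, y to its left, z up, the work surface at z = 0. Lengths are in m, angles in rad, forces in N, time in s.
With the tool pointing down it reaches from about 0.4 to 0.825 m from the base axis. Payload 7 kg.
Tool frame: the origin (TCP) lies midway between the tips of the shut fingers; the grasp point (between the pads) lies 19 mm behind it (grip_depth is the distance from the TCP to the grasp point, in m); z points along the fingers, y is the line along which they close (so a half turn about z gives the same grasp; the last joint's range is limited). The gripper opens to 88 mm and grips with 3 to 60 N. Pads are 19 mm wide; open, the fingers measure 130 mm over their backs; the gripper's body (78 mm by 193 mm) begins 47 mm behind the grasp point.
Start: joints at [-0.945, 0.359, 0.012, 0, -1.224, -0.288], TCP at [0.224, -0.637, 0.187] pointing down, gripper open.
Joint ranges: [-3.07, 3.07], [-1.43, 2.12], [-1.02, 1.25], [-3.03, 1.67], [-3.05, -0], [-3.03, 3.03]. Speed limits (rad/s): [2.39, 2.39, 3.01, 3.14, 3.14, 3.14].

## Interface

Orientations are given as a unit quaternion [x, y, z, w].
In Python, from workcell import observe, snapshot, camera_info, finish_job, grip_depth gives the robot as it stands.
- The arm moves only by the tool play_rows, never from a script. Its arguments are lists of equal length, an entry for each row: "linear": the shift along the world's x, y, z scaled (see below), a list of three; "delta_rot": the turn, a rotation vector about the world's x, y, z scaled (see below), a list of three; "jaw": the opening, from 0 (shut) to 1 (fully open). In form: {"linear": [[tx, ty, tz], ...], "delta_rot": [[ax, ay, az], ...], "jaw": [jaw, ...]}. A call has exactly 10 rows; each row shifts and turns the commanded pose from where the row before left it; what a row does not reach is not made up. The controller multiplies each number of a shift by 0.075 m and each number of a turn by 360 degrees. A row lasts 1/12 s, in which the tool goes at most 41.7 mm and 7.16 degrees, less where a joint would pass 70% of its speed; a pose out of reach is approached as far as the arm can. A call with a number of a shift or a turn outside -1 to 1 is refused whole. A call with a gripper value outside its range is refused whole. The fingers move at their own pace and stop on an object; "grip_force" is the grip in N (left out, the last holds). Time passes only in rows, so rows that do not move let the fingers close, or fill a call up. It gives the time, the measured TCP pose, the force, the opening and the grip force at its end, in the units of the state.
- observe(): the state, without advancing time (a new reading comes with each control period).
- snapshot(name): name is "side" or "top" or "wrist"; returns the picture (384x512x3 uint8, blue, green, red); there is no depth.
- camera_info(name): a dict with "camera_matrix" (3x3 intrinsics, pixels), "R" (3x3) and "t" (3): a world point X has camera coordinates R X + t. Camera axes: x right, y down, z forward; pixel columns grow to the right and rows downward; lengths in m; the calibration is good to about 2 mm. A picture is of the moment at which its call begins: read the wrist's pose just before it. camera_info takes no time and is no camera call; for the wrist camera it gives the pose at the moment of the call.
- finish_job(): hands the job in; it is judged then, once.
The state is a dict: "clock": time; "joint_positions": joint angles; "qd": joint speeds; "tau": joint torques, N m; "eef_pos": TCP position; "tool_rot": TCP orientation; "force": force on the tool from outside, world axes, zero at the start; "moment": the same for the moment, N m; "opening": finger opening in m; "grip_force": force on a finger pad.
Only numpy, scipy, OpenCV 4.12 (cv2) and the standard library are available. Lean on these libraries where they do the work, as an engineer would, in place of code of your own. Each camera call takes 0.05 s, during which the arm holds its last target. There are 200 camera calls.

## Task

Weigh the cheese that stands on the aluminium tray: take the tray by its upright grip and slide it, cheese and all, off the white board and up over the small step onto the bench scale, easing the nose over the edge instead of ramming it and never lifting the tray clear or tipping the cheese. Bring the nose square up against the bar of the scale's end stop, feeling for it, and keep a light, steady push of about 8 N on it for one second (contact with the stop must never reach 20 N), then let go and leave the tray lying flat on the platform, in the middle, up at the stop. Leave the other things on the table where they are.

Things in the scene. Friction and masses are not known exactly. Their poses are not given: they have to be found in the camera images.
- tray: flat aluminium tray, 200 mm long (x) by 130 mm wide (y), floor 5 mm thick, rim 12 mm high, 0.22 kg; origin at the centre of its underside, +x towards its nose (the end with the grip), z up. The nose is square, with no ramp. It starts on the packing board, nose towards the scale, 25 to 55 mm short of the board's end
- tray_grip (a point): where to pinch the tray's upright black grip plate: 74 mm ahead of the tray's centre (26 mm behind the nose), 50 mm above the tray's underside. The plate is 12 mm thick (along tray y: pinch it across y), 30 mm long (tray x), and stands from 8 to 71 mm above the underside
- tray_nose (a point): middle of the tray's leading edge, at its underside (100 mm ahead of the tray's centre)
- tray_tail (a point): middle of the tray's trailing edge, at its underside (100 mm behind the tray's centre)
- cheese: plain pear-shaped cheese 117 mm across, 135 mm high, 0.5 to 0.75 kg, standing loose on the tray about 30 mm behind the tray's centre; origin at the centre of its underside. It outweighs the tray, so raising the grip a little tips the nose up while the tail stays down: about 3 N is enough. Slid flat, the loaded tray drags with 2 to 5 N
- scale: low fixed bench scale: steel platform 220 mm (x) by 170 mm (y), flat top 30 mm above the origin; origin under its centre, +x = the way the tray is slid on. Its square entry edge is at x = -0.11; the platform stands 4 to 8.5 mm above the board (a step up), with a gap of 4 to 10 mm between. A sloping display, 40 mm high, lies outside the platform at y = 100 to 156 mm
- end_stop: the scale's adjustable end stop; same origin and axes as the scale. Two fixed brackets past the platform's far end hold a rigid steel cross bar, 150 mm wide, from 2 to 20 mm above the platform. The bar's face, which the tray's nose meets, is clamped anywhere from x = 0.098 to 0.111: this pose does not tell where, so it must be felt for. It does not give when pushed
- board: white packing board, fixed, 270 mm (x) by 180 mm (y), flat top 24 mm above the origin; origin at the centre of its underside, about in line with the scale (within 2 degrees and 4 mm), before its entry edge
- big_weight: bystander: check weight with knob, 47 mm across, 60 mm high, beside the scale; origin under its centre
- small_weight: bystander: check weight with knob, 38 mm across, 50 mm high, beside the scale; origin under its centre
- paper_roll: bystander: roll of white labels standing on its face, 66 mm across, 52 mm high; origin under its centre
- spare_cheese: bystander: second cheese standing on the table beside the board, 118 mm across, 135 mm high; origin under its centre
- grey_tape: bystander: roll of grey tape lying flat, 103 mm across, 48 mm high; origin under its centre
Not all that is in view belongs to the job. Leave any blue or turquoise look-alike of the cheese alone.

How it is judged:
By the outcome, as a careful person would: the job done as asked, in the order asked, and still so for the second after the job is handed in, with the robot touching nothing.
It also fails if it takes over 70 s, if anything falls off the work surface, if the arm or the gripper's body presses on something with over 40 N, if the wrist force passes 120 N, or if a joint passes its speed limit or range.

## Working session

There is one attempt and no reset: what is moved stays moved. The work goes in short steps, Python scripts to look and compute and a tool call to move; the robot and the scene stay as the last step left them, time stands still between calls to the robot, and variables do not carry over. Pictures are saved under pics/ and viewed, at most 10 in all, crops included, and the job is handed in when it is done.

Besides the shell and the picture viewer there is one more tool, called after "Request:" as name(argument=value, ...), one argument or row to a line, values as JSON. play_rows: Moves the arm, as the interface text tells. Its arguments: {"type":"object","properties":{"linear":{"type":"array","items":{"type":"array","items":{"type":"number","minimum":-1,"maximum":1}}},"delta_rot":{"type":"array","items":{"type":"array","items":{"type":"number","minimum":-1,"maximum":1}}},"jaw":{"type":"array","items":{"type":"number"}},"grip_force":{"type":"number"}},"required":["linear","delta_rot","jaw"]}

```bash
mkdir -p pics; python3 - <<'E'
from workcell import *
import cv2
print(observe(), grip_depth)
for n in("top","side"):
    cv2.imwrite(f"pics/{n}0.png",snapshot(n)); c=camera_info(n); print(n,c)
E
```

```text
{'clock': 0.0, 'joint_positions': array([-9.44909976e-01,  3.59394580e-01,  1.10954879e-02, -3.67979945e-04,
       -1.22407605e+00, -2.88072592e-01]), 'qd': array([-1.07596853e-03,  9.65355400e-05,  1.56804477e-03, -6.02628057e-04,
        1.08103456e-03, -3.85463141e-04]), 'tau': array([ 2.95079924e-03, -5.82727003e+01,  2.93050271e+01,  6.99695706e+00,
        6.76034237e-03, -1.33993481e-04]), 'eef_pos': array([ 0.22350178, -0.63636257,  0.18633048]), 'tool_rot': array([-1.68043063e-01,  9.85779324e-01,  7.84737828e-04, -1.93077413e-04]), 'force': array([-0.0850731 , -0.29493315, -0.22821817]), 'moment': array([ 0.01526281, -0.02875804,  0.02176082]), 'grip_force': 0.0, 'opening': 0.08733566521729692} 0.0188
top {'camera_matrix': array([[424.9101277 ,   0.        , 253.57647755],
       [  0.        , 424.9101277 , 189.27042044],
       [  0.        ,   0.        ,   1.        ]]), 'R': array([[-0.29663091, -0.95496654,  0.0070009 ],
       [-0.91640105,  0.28257352, -0.28348073],
       [ 0.26873634, -0.09050478, -0.95895238]]), 't': array([0.12170823, 0.46587936, 1.28692436])}
side {'camera_matrix': array([[460.12386376,   0.        , 255.54649683],
       [  0.        , 460.12386376, 195.09038974],
       [  0.        ,   0.        ,   1.        ]]), 'R': array([[-0.91432811, -0.40490552,  0.00745816],
       [-0.27527621,  0.60789024, -0.74477679],
       [ 0.2970305 , -0.68302341, -0.66727199]]), 't': array([0.42885491, 0.2159003 , 1.30699022])}
```

View pics/top0.png

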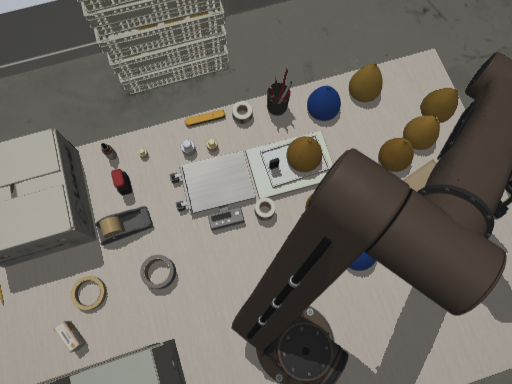

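View pics/side0.png

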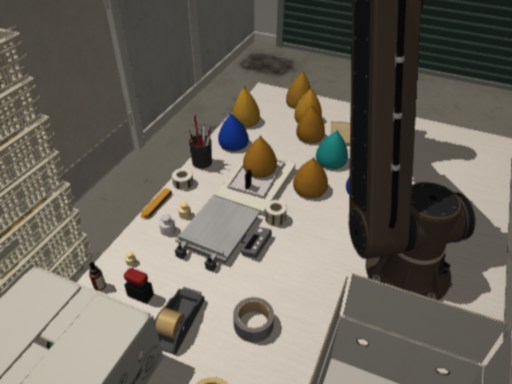

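The top view shows the scale platform at about (182–257, 152–212), the board on its right and the tray grip near (274,162). The side view shows the same scene, with the stop brackets near (180,250) and (210,262). Next I'll enlarge both.

```bash
python3 - <<'E'
import cv2
a=cv2.imread("pics/top0.png")[125:225,165:345]; cv2.imwrite("pics/topc.png",cv2.resize(a,None,fx=4.4,fy=4.4,interpolation=cv2.INTER_CUBIC))
a=cv2.imread("pics/side0.png")[130:275,165:325]; cv2.imwrite("pics/sidec.png",cv2.resize(a,None,fx=4,fy=4,interpolation=cv2.INTER_CUBIC))
E
```

```text
(no output)
```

View pics/topc.png

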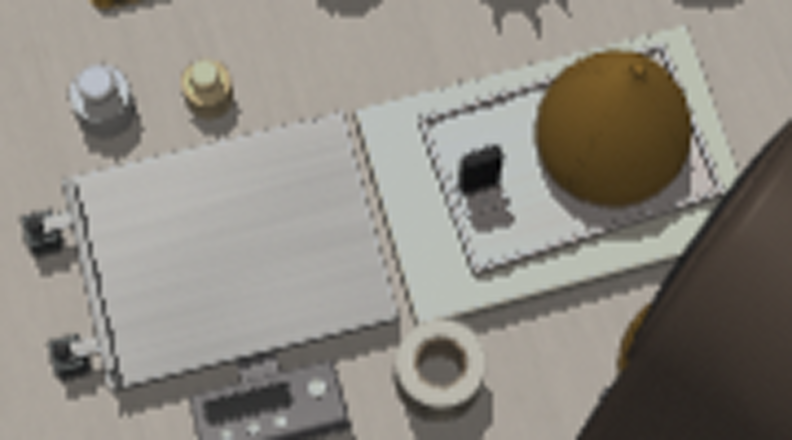

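View pics/sidec.png

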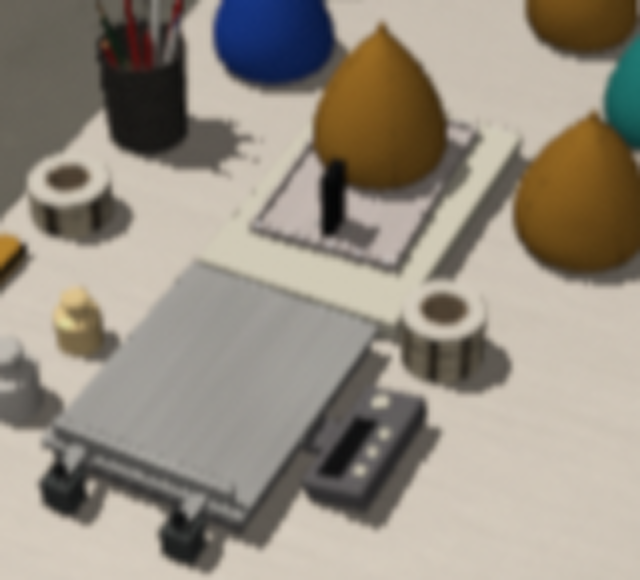

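The top crop gives the scale entry edge at (350,118)–(400,318), the far bar at (72,185)–(118,385), the tray nose rim at (425,122)–(478,273) and the grip at about (482,168). In the side crop, the entry edge is (195,262)–(378,325) and the nose rim is (255,228)–(397,268).

```bash
cat > h.py <<'E'
import numpy as np
from workcell import *
def ray(n,px,z,c=None):
    c=c or camera_info(n); R,t=c["R"],c["t"]
    d=R.T@np.linalg.solve(c["camera_matrix"],[*px,1.]); o=-R.T@t
    return o+d*(z-o[2])/d[2]
def tri(p,q):
    A=[];b=[]
    for n,px in(("top",p),("side",q)):
        c=camera_info(n); M=c["camera_matrix"]@np.c_[c["R"],c["t"]]
        for i in(0,1):
            r=px[i]*M[2]-M[i]; A.append(r[:3]); b.append(-r[3])
    return np.linalg.lstsq(np.array(A),np.array(b),rcond=None)[0]
E
python3 - <<'E'
from h import *
np.set_printoptions(precision=4,suppress=True)
T=lambda x,y:(165+(x+.5)/4.4-.5,125+(y+.5)/4.4-.5)
S=lambda x,y:(165+(x+.5)/4-.5,130+(y+.5)/4-.5)
d={"entryR":((350,118),(195,262),.03),"entryL":((400,318),(378,325),.03),"farR":((72,185),(52,435),.03),"farL":((118,385),(240,515),.03),
"noseR":((425,122),(255,228),.036),"noseL":((478,273),(397,268),.036),"tailL":((722,192),(477,130),.036),"tailR":((660,50),None,.036),
"gripTop":((482,158),(333,165),.095),"boardR":((360,108),None,.024),"boardL":((412,320),None,.024),"boardtailR":((685,28),None,.024)}
P={}
for k,(a,b,z) in d.items():
    P[k]=ray("top",T(*a),z); print(k,P[k],ray("side",S(*b),z) if b else "",tri(T(*a),S(*b)) if b else "")
def ang(a,b): v=P[b]-P[a]; return np.degrees(np.arctan2(v[1],v[0])),np.linalg.norm(v)
for a,b in(("entryR","farR"),("entryL","farL"),("entryR","entryL"),("farR","farL"),("noseR","noseL"),("tailR","noseR"),("tailL","noseL"),("boardtailR","boardR"),("boardR","boardL")): print(a,b,ang(a,b))
E
```

```text
entryR [ 0.6275 -0.0341  0.03  ] [ 0.6332 -0.0315  0.03  ] [ 0.6319 -0.0338  0.0272]
entryL [ 0.4648 -0.0234  0.03  ] [ 0.4681 -0.025   0.03  ] [ 0.4659 -0.0229  0.0321]
farR [0.6374 0.1825 0.03  ] [0.6399 0.1808 0.03  ] [0.6376 0.1826 0.0322]
farL [0.4771 0.1892 0.03  ] [0.4795 0.1924 0.03  ] [0.4796 0.1897 0.0263]
noseR [ 0.6053 -0.0871  0.036 ] [ 0.6044 -0.0834  0.036 ] [ 0.6068 -0.0877  0.0318]
noseL [ 0.4793 -0.0885  0.036 ] [ 0.4782 -0.0864  0.036 ] [ 0.4796 -0.0889  0.0336]
tailL [ 0.4857 -0.284   0.036 ] [ 0.4852 -0.2822  0.036 ] [ 0.4861 -0.2845  0.0342]
tailR [ 0.6087 -0.2781  0.036 ]  
gripTop [ 0.545  -0.1097  0.095 ] [ 0.5495 -0.1187  0.095 ] [ 0.5433 -0.108   0.1044]
boardR [ 0.6355 -0.0444  0.024 ]  
boardL [ 0.4623 -0.032   0.024 ]  
boardtailR [ 0.625  -0.3065  0.024 ]  
entryR farR (np.float64(87.38997438826176), np.float64(0.2167689699550608))
entryL farL (np.float64(86.68806067216005), np.float64(0.2128806422596005))
entryR entryL (np.float64(176.23131311057855), np.float64(0.16308782654709522))
farR farL (np.float64(177.60655230925425), np.float64(0.16044775395624825))
noseR noseL (np.float64(-179.3452078632635), np.float64(0.12608964870902506))
tailR noseR (np.float64(91.01044809608801), np.float64(0.1911077458805407))
tailL noseL (np.float64(91.89213269397504), np.float64(0.19556271367305575))
boardtailR boardR (np.float64(87.7052822418519), np.float64(0.2622724349233886))
boardR boardL (np.float64(175.89013602236977), np.float64(0.17364209213831125))
```

```bash
python3 - <<'E'
from h import *
from scipy.spatial.transform import Rotation as Ro
o=observe(); c=camera_info("wrist"); R=Ro.from_quat(o["tool_rot"]).as_matrix()
print("cam in tool",R.T@(-c["R"].T@c["t"]-o["eef_pos"]),"axes",(R.T@c["R"].T).round(2))
print("spare",ray("side",(313,193),.03),"tip",ray("side",(313,158),.135))
print("cheese tip",ray("side",(260,136),.164),ray("top",(310,141),.164))
print("paper",ray("top",(265,208),.05))
E
```

```text
cam in tool [ 0.07777495  0.00062829 -0.19781813] axes [[ 0.   -0.96 -0.29]
 [ 1.    0.    0.  ]
 [-0.   -0.29  0.96]]
spare [ 0.34096695 -0.17527465  0.03      ] tip [ 0.36592415 -0.21974343  0.135     ]
cheese tip [ 0.55337656 -0.22363267  0.164     ] [ 0.54986805 -0.22257839  0.164     ]
paper [ 0.41562115 -0.03941064  0.05      ]
```

Request:
play_rows(
  linear=[
    [0,0,0.45],
    [0,0,0.45],
    [0,0,0.45],
    [0,0,0.4],
    [0.2,0.33,0],
    [0.22,0.36,0],
    [0.22,0.36,0],
    [0.22,0.36,0],
    [0.22,0.36,0],
    [0.22,0.36,0],
  ],
  delta_rot=[
    [0,0,0],
    [0,0,0],
    [0,0,0],
    [0,0,0],
    [0,0,0],
    [0,0,0],
    [0,0,0],
    [0,0,0],
    [0,0,0],
    [0,0,0],
  ],
  jaw=[1,1,1,1,1,1,1,1,1,1],
)

```text
clock: 0.93
eef_pos: [0.3215, -0.4756, 0.3181]
tool_rot: [-0.168, 0.986, 0.0, -0.0]
force: [0.5, -0.5, 0.4]
opening: 0.0878
grip_force: 0.0
```

Request:
play_rows(
  linear=[
    [0.24,0.39,0],
    [0.24,0.39,0],
    [0.24,0.39,0],
    [0.24,0.39,0],
    [0.24,0.39,0],
    [0.24,0.39,0],
    [0.24,0.39,0],
    [0.24,0.39,0],
    [0.24,0.39,0],
    [0.24,0.39,0],
  ],
  delta_rot=[
    [0,0,0.018],
    [0,0,0.018],
    [0,0,0.018],
    [0,0,0.018],
    [0,0,0.018],
    [0,0,0.018],
    [0,0,0.018],
    [0,0,0.018],
    [0,0,0.018],
    [0,0,0.018],
  ],
  jaw=[1,1,1,1,1,1,1,1,1,1],
)

```text
clock: 1.77
eef_pos: [0.5015, -0.1829, 0.3184]
tool_rot: [-0.672, 0.74, 0.0, 0.0]
force: [0.1, -0.0, -0.2]
opening: 0.0873
grip_force: 0.0
```

Request:
play_rows(
  linear=[
    [0.19,0.32,0],
    [0.19,0.32,0],
    [0.19,0.31,0],
    [0,0,-0.3],
    [0,0,-0.3],
    [0,0,-0.2],
    [0,0,0],
    [0,0,0],
    [0,0,0],
    [0,0,0],
  ],
  delta_rot=[
    [0,0,0.0125],
    [0,0,0.0075],
    [0,0,0],
    [0,0,0],
    [0,0,0],
    [0,0,0],
    [0,0,0],
    [0,0,0],
    [0,0,0],
    [0,0,0],
  ],
  jaw=[1,1,1,1,1,1,1,1,1,1],
)

```text
clock: 2.6
eef_pos: [0.5446, -0.1136, 0.2599]
tool_rot: [0.715, -0.699, 0.001, -0.001]
force: [0.0, -0.6, 0.3]
opening: 0.088
grip_force: 0.0
```

```bash
python3 - <<'E'
from h import *
import cv2,pickle
o=observe(); c=camera_info("wrist"); im=snapshot("wrist"); pickle.dump((o,c),open("w1.pkl","wb"))
print(o["eef_pos"],o["tool_rot"],o["joint_positions"],o["force"])
cv2.imwrite("pics/w1.png",cv2.resize(im,None,fx=1.5,fy=1.5,interpolation=cv2.INTER_CUBIC))
E
```

```text
[ 0.54461305 -0.1135618   0.25994641] [ 7.15363611e-01 -6.98751606e-01  7.91087738e-04 -6.86725122e-04] [ 1.46753483e-01  1.21873584e-01 -1.37123701e-01  4.42541154e-04
 -1.30974801e+00 -1.23373786e-01] [ 0.02247807 -0.59354605  0.30264102]
```

View pics/w1.png

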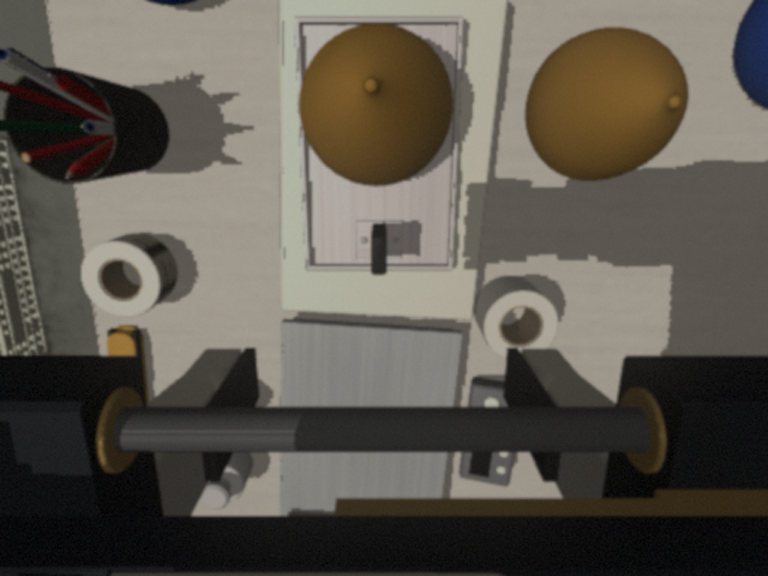

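The wrist view shows the tray nose rim at (309,270)–(464,271), its tail at (298,17)–(465,17), and the grip top running from (378,225) to (378,273). The scale entry edge is (283,318)–(468,329) and the board end is (281,310)–(473,318).

```bash
python3 - <<'E'
from h import *
import pickle
np.set_printoptions(precision=4,suppress=True)
o,c=pickle.load(open("w1.pkl","rb"))
f=lambda x,y,z:ray("wrist",((x+.5)/1.5-.5,(y+.5)/1.5-.5),z,c)
P={k:f(*v) for k,v in dict(nR=(309,270,.036),nL=(464,271,.036),tR=(298,17,.036),tL=(464,17,.036),gT0=(378,224,.095),gT1=(378,274,.095),gl=(371,250,.095),gr=(386,250,.095),eR=(283,318,.03),eL=(468,329,.03),bR=(281,310,.024),bL=(473,318,.024),sR=(280,500,.03),sL=(446,500,.03),btip=(372,86,.164),cl=(300,105,.075),cr=(454,105,.075)).items()}
for k,v in P.items(): print(k,v)
a=lambda p,q:np.degrees(np.arctan2(*(P[q]-P[p])[1::-1]))
print("tray mid ang",np.degrees(np.arctan2(*((P['nR']+P['nL']-P['tR']-P['tL'])[1::-1]))),a('nR','nL')-90,"scale",a('eR','eL')-90,a('eR','sR'),a('eL','sL'))
E
```

```text
nR [ 0.6073 -0.0812  0.036 ]
nL [ 0.4697 -0.0836  0.036 ]
tR [ 0.6121 -0.282   0.036 ]
tL [ 0.4844 -0.285   0.036 ]
gT0 [ 0.5469 -0.133   0.095 ]
gT1 [ 0.546  -0.0947  0.095 ]
gl [ 0.5517 -0.1132  0.095 ]
gr [ 0.5404 -0.1135  0.095 ]
eR [ 0.6331 -0.0331  0.03  ]
eL [ 0.4608 -0.0264  0.03  ]
bR [ 0.6359 -0.0388  0.024 ]
bL [ 0.4558 -0.0352  0.024 ]
sR [0.643  0.1694 0.03  ]
sL [0.4694 0.1652 0.03  ]
btip [ 0.5518 -0.221   0.164 ]
cl [ 0.606  -0.2159  0.075 ]
cr [ 0.4932 -0.2186  0.075 ]
tray mid ang 92.7770660296473 -269.0044374536136 scale 87.74816034989234 87.20182419526351 87.4251293578862
```

Request:
play_rows(
  linear=[
    [0.02,0,-0.27],
    [0,0,-0.27],
    [0,0,-0.27],
    [0,0,-0.27],
    [0,0,-0.27],
    [0,0,-0.27],
    [0,0,-0.27],
    [0,0,-0.27],
    [0,0,-0.27],
    [0,0,-0.27],
  ],
  delta_rot=[
    [0,0,0],
    [0,0,0],
    [0,0,0],
    [0,0,0],
    [0,0,0],
    [0,0,0],
    [0,0,0],
    [0,0,0],
    [0,0,0],
    [0,0,0],
  ],
  jaw=[1,1,1,1,1,1,1,1,1,1],
)

```text
clock: 3.48
eef_pos: [0.5463, -0.1134, 0.0561]
tool_rot: [0.715, -0.699, 0.001, -0.001]
force: [-0.1, 0.2, -0.1]
opening: 0.0876
grip_force: 0.0
```

Request:
play_rows(
  linear=[
    [0,0,0],
    [0,0,0],
    [0,0,0],
    [0,0,0],
    [0,0,0],
    [0,0,0],
    [0,0,0],
    [0,0,0],
    [0,0,0],
    [0,0,0],
  ],
  delta_rot=[
    [0,0,0],
    [0,0,0],
    [0,0,0],
    [0,0,0],
    [0,0,0],
    [0,0,0],
    [0,0,0],
    [0,0,0],
    [0,0,0],
    [0,0,0],
  ],
  jaw=[0.6,0.4,0.3,0.2,0.1,0,0,0,0,0],
  grip_force=20,
)

```text
clock: 4.32
eef_pos: [0.5454, -0.1133, 0.0561]
tool_rot: [0.715, -0.699, 0.0, -0.0]
force: [-0.6, -0.6, 0.8]
opening: 0.0267
grip_force: 0.0
```

Request:
play_rows(
  linear=[
    [0,0,0],
    [0,0,0],
    [0,0,0],
    [0,0,0],
    [0,0,0],
    [0,0,0],
    [0,0,0],
    [0,0,0],
    [0,0,0],
    [0,0,0],
  ],
  delta_rot=[
    [0,0,0],
    [0,0,0],
    [0,0,0],
    [0,0,0],
    [0,0,0],
    [0,0,0],
    [0,0,0],
    [0,0,0],
    [0,0,0],
    [0,0,0],
  ],
  jaw=[0,0,0,0,0,0,0,0,0,0],
)

```text
clock: 5.15
eef_pos: [0.5456, -0.1133, 0.056]
tool_rot: [0.715, -0.699, 0.0, -0.0]
force: [2.5, -0.5, -1.8]
opening: 0.0111
grip_force: 20.0
```

Request:
play_rows(
  linear=[
    [0,0.03,0],
    [0,0.06,0],
    [0,0.06,0],
    [0,0.06,0],
    [0,0.06,0],
    [0,0.06,0],
    [0,0.06,0],
    [0,0.06,0],
    [0,0.06,0],
    [0,0.03,0],
  ],
  delta_rot=[
    [0,0,-0.001],
    [0,0,-0.0012],
    [0,0,-0.0012],
    [0,0,-0.0012],
    [0,0,-0.0012],
    [0,0,-0.0012],
    [0,0,-0.0012],
    [0,0,-0.0012],
    [0,0,-0.001],
    [0,0,0],
  ],
  jaw=[0,0,0,0,0,0,0,0,0,0],
)

```text
clock: 5.98
eef_pos: [0.5454, -0.0722, 0.056]
tool_rot: [-0.692, 0.722, 0.0, -0.0]
force: [0.3, -4.1, 0.4]
opening: 0.011
grip_force: 20.0
```

```bash
cat > look.py <<'E'
from h import *
import cv2,sys
o=observe(); print(o["eef_pos"].round(4),o["tool_rot"].round(4),o["force"].round(2),o["moment"].round(2),o["opening"])
a=snapshot("top")[125:225,165:345]; b=snapshot("side")[130:275,165:325]
a=cv2.resize(a,(720,400),interpolation=cv2.INTER_CUBIC)
cv2.imwrite(f"pics/{sys.argv[1]}t.png",a)
cv2.imwrite(f"pics/{sys.argv[1]}s.png",cv2.resize(b,None,fx=4,fy=4,interpolation=cv2.INTER_CUBIC))
E
python3 look.py m1
```

```text
[ 0.5454 -0.0722  0.056 ] [-0.6921  0.7218  0.     -0.    ] [ 0.27 -4.06  0.44] [-1.59  0.02  0.08] 0.011022168962944513
```

View pics/m1s.png

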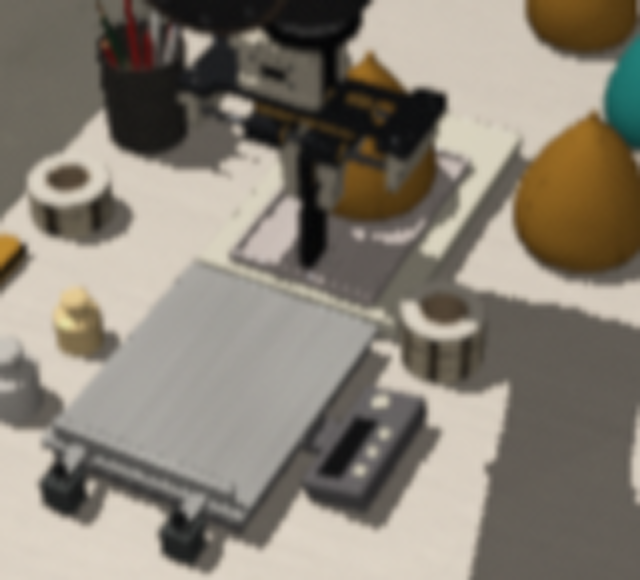

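The tray follows the grip flat and square, with its nose about 15 mm short of the entry edge near (290,290) in this side crop. I'll tip the nose up next.

Request:
play_rows(
  linear=[
    [0,-0.003,0.016],
    [0,-0.003,0.016],
    [0,-0.003,0.016],
    [0,-0.003,0.016],
    [0,-0.003,0.016],
    [0,-0.003,0.016],
    [0,-0.003,0.016],
    [0,-0.003,0.016],
    [0,0,0],
    [0,0,0],
  ],
  delta_rot=[
    [0.0011,0,0],
    [0.0011,0,0],
    [0.0011,0,0],
    [0.0011,0,0],
    [0.0011,0,0],
    [0.0011,0,0],
    [0.0011,0,0],
    [0.0011,0,0],
    [0,0,0],
    [0,0,0],
  ],
  jaw=[0,0,0,0,0,0,0,0,0,0],
)

```text
clock: 6.92
eef_pos: [0.5455, -0.0749, 0.0657]
tool_rot: [-0.692, 0.722, 0.02, 0.019]
force: [1.2, 2.4, -3.8]
opening: 0.0109
grip_force: 20.0
```

Request:
play_rows(
  linear=[
    [0.002,0.03,0],
    [0.003,0.06,0],
    [0.003,0.06,0],
    [0.003,0.06,0],
    [0.003,0.06,0],
    [0.003,0.06,0],
    [0.003,0.06,0],
    [0.003,0.06,0],
    [0.003,0.06,0],
    [0.001,0.03,0],
  ],
  delta_rot=[
    [0,0,0],
    [0,0,0],
    [0,0,0],
    [0,0,0],
    [0,0,0],
    [0,0,0],
    [0,0,0],
    [0,0,0],
    [0,0,0],
    [0,0,0],
  ],
  jaw=[0,0,0,0,0,0,0,0,0,0],
)

```text
clock: 7.75
eef_pos: [0.5475, -0.0335, 0.0656]
tool_rot: [-0.692, 0.721, 0.02, 0.019]
force: [0.2, -1.7, -4.6]
opening: 0.0106
grip_force: 20.0
```

Request:
play_rows(
  linear=[
    [0.002,0.03,0],
    [0.002,0.04,0],
    [0.002,0.04,0],
    [0.002,0.04,0],
    [0.002,0.04,0],
    [0.002,0.04,0],
    [0.002,0.04,0],
    [0.002,0.04,0],
    [0.001,0.02,0],
    [0,0,0],
  ],
  delta_rot=[
    [0,0,0],
    [0,0,0],
    [0,0,0],
    [0,0,0],
    [0,0,0],
    [0,0,0],
    [0,0,0],
    [0,0,0],
    [0,0,0],
    [0,0,0],
  ],
  jaw=[0,0,0,0,0,0,0,0,0,0],
)

```text
clock: 8.58
eef_pos: [0.5489, -0.0089, 0.0657]
tool_rot: [-0.692, 0.721, 0.02, 0.019]
force: [-1.2, 0.3, -4.2]
opening: 0.0107
grip_force: 20.0
```

Request:
play_rows(
  linear=[
    [0.002,0.03,0],
    [0.002,0.04,0],
    [0.002,0.04,0],
    [0.002,0.04,0],
    [0.002,0.04,0],
    [0.002,0.04,0],
    [0.001,0.03,0],
    [0,0.01,0],
    [0,0,0],
    [0,0,0],
  ],
  delta_rot=[
    [0,0,0],
    [0,0,0],
    [0,0,0],
    [0,0,0],
    [0,0,0],
    [0,0,0],
    [0,0,0],
    [0,0,0],
    [0,0,0],
    [0,0,0],
  ],
  jaw=[0,0,0,0,0,0,0,0,0,0],
)

```text
clock: 9.42
eef_pos: [0.5498, 0.0112, 0.0657]
tool_rot: [-0.692, 0.721, 0.02, 0.019]
force: [-0.6, 1.5, -3.8]
opening: 0.011
grip_force: 20.0
```

Request:
play_rows(
  linear=[
    [0.002,0.03,0],
    [0.002,0.04,0],
    [0.002,0.04,0],
    [0.002,0.04,0],
    [0.002,0.04,0],
    [0.002,0.04,0],
    [0.001,0.03,0],
    [0,0.01,0],
    [0,0,0],
    [0,0,0],
  ],
  delta_rot=[
    [0,0,0],
    [0,0,0],
    [0,0,0],
    [0,0,0],
    [0,0,0],
    [0,0,0],
    [0,0,0],
    [0,0,0],
    [0,0,0],
    [0,0,0],
  ],
  jaw=[0,0,0,0,0,0,0,0,0,0],
)

```text
clock: 10.25
eef_pos: [0.5508, 0.0315, 0.0657]
tool_rot: [-0.692, 0.721, 0.02, 0.019]
force: [-0.9, 0.8, -3.5]
opening: 0.0107
grip_force: 20.0
```

```bash
python3 look.py m2
```

```text
[0.5508 0.0315 0.0657] [-0.692   0.7214  0.02    0.0194] [-0.91  0.78 -3.49] [-0.03  0.27 -0.01] 0.010696263269395262
```

View pics/m2s.png

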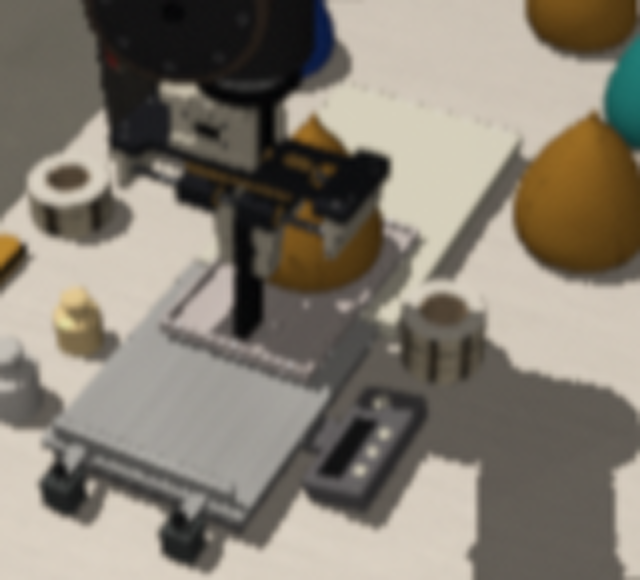

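The tray is tipped nose-up, about 90 mm onto the platform, and the cheese is upright. There is no edge contact yet.

Request:
play_rows(
  linear=[
    [0.002,0.03,0],
    [0.002,0.04,0],
    [0.002,0.04,0],
    [0.002,0.04,0],
    [0.002,0.04,0],
    [0.002,0.04,0],
    [0.001,0.03,0],
    [0,0.01,0],
    [0,0,0],
    [0,0,0],
  ],
  delta_rot=[
    [0,0,0],
    [0,0,0],
    [0,0,0],
    [0,0,0],
    [0,0,0],
    [0,0,0],
    [0,0,0],
    [0,0,0],
    [0,0,0],
    [0,0,0],
  ],
  jaw=[0,0,0,0,0,0,0,0,0,0],
)

```text
clock: 11.18
eef_pos: [0.5518, 0.0517, 0.0657]
tool_rot: [-0.692, 0.721, 0.02, 0.019]
force: [0.1, 0.9, -4.8]
opening: 0.0106
grip_force: 20.0
```

Request:
play_rows(
  linear=[
    [0,0,-0.006],
    [0,0,-0.006],
    [0,0,-0.006],
    [0,0,-0.006],
    [0,0,0],
    [0,0,0],
    [0,0,0],
    [0,0,0],
    [0,0,0],
    [0,0,0],
  ],
  delta_rot=[
    [-0.0004,0,0],
    [-0.0004,0,0],
    [-0.0004,0,0],
    [-0.0004,0,0],
    [0,0,0],
    [0,0,0],
    [0,0,0],
    [0,0,0],
    [0,0,0],
    [0,0,0],
  ],
  jaw=[0,0,0,0,0,0,0,0,0,0],
)

```text
clock: 12.02
eef_pos: [0.5517, 0.0514, 0.0638]
tool_rot: [-0.692, 0.722, 0.016, 0.016]
force: [0.6, 2.6, -3.0]
opening: 0.0111
grip_force: 20.0
```

Request:
play_rows(
  linear=[
    [0,0.002,-0.005],
    [0,0.002,-0.005],
    [0,0.002,-0.005],
    [0,0.002,-0.005],
    [0,0.002,-0.005],
    [0,0,0],
    [0,0,0],
    [0,0,0],
    [0,0,0],
    [0,0,0],
  ],
  delta_rot=[
    [-0.0007,0,0],
    [-0.0007,0,0],
    [-0.0007,0,0],
    [-0.0007,0,0],
    [-0.0007,0,0],
    [0,0,0],
    [0,0,0],
    [0,0,0],
    [0,0,0],
    [0,0,0],
  ],
  jaw=[0,0,0,0,0,0,0,0,0,0],
)

```text
clock: 12.85
eef_pos: [0.5518, 0.0521, 0.062]
tool_rot: [-0.692, 0.722, 0.008, 0.008]
force: [1.5, 0.0, 1.9]
opening: 0.0115
grip_force: 20.0
```

```bash
python3 -c "
from workcell import *
o=observe();print(o['force'].round(2),o['moment'].round(2))"
```

```text
[1.47 0.03 1.92] [-0.42 -0.08  0.04]
```

Request:
play_rows(
  linear=[
    [0,0.002,-0.005],
    [0,0.002,-0.005],
    [0,0.002,-0.005],
    [0,0.002,-0.005],
    [0,0.002,-0.005],
    [0,0,0],
    [0,0,0],
    [0,0,0],
    [0,0,0],
    [0,0,0],
  ],
  delta_rot=[
    [-0.0007,0,0],
    [-0.0007,0,0],
    [-0.0007,0,0],
    [-0.0007,0,0],
    [-0.0007,0,0],
    [0,0,0],
    [0,0,0],
    [0,0,0],
    [0,0,0],
    [0,0,0],
  ],
  jaw=[0,0,0,0,0,0,0,0,0,0],
)

```text
clock: 13.68
eef_pos: [0.5518, 0.0529, 0.0601]
tool_rot: [-0.692, 0.722, 0.0, 0.001]
force: [0.8, -1.5, 0.6]
opening: 0.0109
grip_force: 20.0
```

```bash
python3 -c "
from workcell import *
o=observe();print(o['force'].round(2),o['moment'].round(2),o['tool_rot'])"
```

```text
[ 0.77 -1.48  0.57] [-0.4  -0.36 -0.02] [-6.92185780e-01  7.21719007e-01  4.30857965e-04  5.78186886e-04]
```

Request:
play_rows(
  linear=[
    [0.002,0.03,0],
    [0.003,0.06,0],
    [0.003,0.06,0],
    [0.003,0.06,0],
    [0.003,0.06,0],
    [0.003,0.06,0],
    [0.003,0.06,0],
    [0.003,0.06,0],
    [0.003,0.06,0],
    [0.001,0.03,0],
  ],
  delta_rot=[
    [0,0,0],
    [0,0,0],
    [0,0,0],
    [0,0,0],
    [0,0,0],
    [0,0,0],
    [0,0,0],
    [0,0,0],
    [0,0,0],
    [0,0,0],
  ],
  jaw=[0,0,0,0,0,0,0,0,0,0],
)

```text
clock: 14.52
eef_pos: [0.5529, 0.0927, 0.06]
tool_rot: [-0.692, 0.722, 0.0, -0.001]
force: [-0.2, -6.0, 2.7]
opening: 0.0113
grip_force: 20.0
```

Request:
play_rows(
  linear=[
    [0.002,0.03,0],
    [0.003,0.06,0],
    [0.003,0.06,0],
    [0.002,0.05,0],
    [0.002,0.05,0],
    [0.002,0.05,0],
    [0.002,0.05,0],
    [0.002,0.04,0],
    [0.001,0.03,0],
    [0,0,0],
  ],
  delta_rot=[
    [0,0,0],
    [0,0,0],
    [0,0,0],
    [0,0,0],
    [0,0,0],
    [0,0,0],
    [0,0,0],
    [0,0,0],
    [0,0,0],
    [0,0,0],
  ],
  jaw=[0,0,0,0,0,0,0,0,0,0],
)

```text
clock: 15.35
eef_pos: [0.5544, 0.1244, 0.06]
tool_rot: [-0.692, 0.722, 0.001, -0.0]
force: [-1.7, -4.3, 4.7]
opening: 0.011
grip_force: 20.0
```

```bash
python3 look.py m3; python3 - <<'E'
import cv2,numpy as np
a=cv2.imread("pics/m3t.png");b=cv2.imread("pics/m3s.png")
a=cv2.resize(a[30:300,0:400],(400,270));b=b[240:580,20:420]
w=np.zeros((340,800,3),np.uint8);w[:270,:400]=a;w[:340,400:]=b
cv2.imwrite("pics/m3.png",w)
E
```

```text
[0.5544 0.1244 0.06  ] [-6.922e-01  7.217e-01  5.000e-04 -4.000e-04] [-1.67 -4.26  4.66] [-1.47  0.53  0.09] 0.010959021648903937
```

View pics/m3.png

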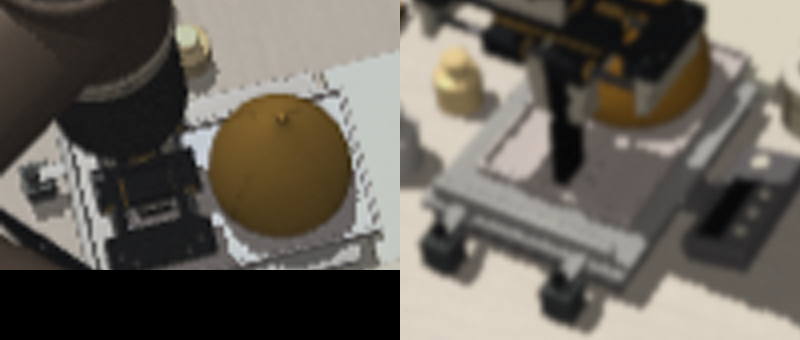

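The nose is about 20–25 mm short of the bar, the tray is roughly centred, and the cheese is upright. I'll take off the slight down-push and creep forward.

Request:
play_rows(
  linear=[
    [0,0,0.004],
    [0.001,0.02,0.001],
    [0.001,0.02,0],
    [0.001,0.02,0],
    [0.001,0.02,0],
    [0.001,0.02,0],
    [0.001,0.02,0],
    [0.001,0.02,0],
    [0.001,0.02,0],
    [0,0,0],
  ],
  delta_rot=[
    [0,0,0],
    [0,0,0],
    [0,0,0],
    [0,0,0],
    [0,0,0],
    [0,0,0],
    [0,0,0],
    [0,0,0],
    [0,0,0],
    [0,0,0],
  ],
  jaw=[0,0,0,0,0,0,0,0,0,0],
)

```text
clock: 16.28
eef_pos: [0.5556, 0.1374, 0.0602]
tool_rot: [-0.692, 0.722, 0.001, 0.001]
force: [0.4, -1.5, -4.0]
opening: 0.0108
grip_force: 20.0
```

Request:
play_rows(
  linear=[
    [0,0,-0.0025],
    [0.001,0.01,0],
    [0,0.01,0],
    [0.001,0.01,0],
    [0,0.01,0],
    [0.001,0.01,0],
    [0,0.01,0],
    [0.001,0.01,0],
    [0,0.01,0],
    [0,0,0],
  ],
  delta_rot=[
    [0,0,0],
    [0,0,0],
    [0,0,0],
    [0,0,0],
    [0,0,0],
    [0,0,0],
    [0,0,0],
    [0,0,0],
    [0,0,0],
    [0,0,0],
  ],
  jaw=[0,0,0,0,0,0,0,0,0,0],
)

```text
clock: 17.12
eef_pos: [0.556, 0.1431, 0.0603]
tool_rot: [-0.692, 0.722, 0.0, 0.001]
force: [-0.7, -1.1, -4.8]
opening: 0.0112
grip_force: 20.0
```

Request:
play_rows(
  linear=[
    [0,0,-0.002],
    [0,0,-0.002],
    [0,0.004,0],
    [0,0.004,0],
    [0.001,0.004,0],
    [0,0.004,0],
    [0,0.004,0],
    [0,0.004,0],
    [0,0.004,0],
    [0,0,0],
  ],
  delta_rot=[
    [0,0,0],
    [0,0,0],
    [0,0,0],
    [0,0,0],
    [0,0,0],
    [0,0,0],
    [0,0,0],
    [0,0,0],
    [0,0,0],
    [0,0,0],
  ],
  jaw=[0,0,0,0,0,0,0,0,0,0],
)

```text
clock: 17.95
eef_pos: [0.5562, 0.145, 0.0601]
tool_rot: [-0.692, 0.722, 0.0, 0.001]
force: [0.4, -3.0, -2.6]
opening: 0.0105
grip_force: 20.0
```

Request:
play_rows(
  linear=[
    [0,0.003,-0.002],
    [0,0.003,0],
    [0,0.003,0],
    [0,0.003,0],
    [0.001,0.003,0],
    [0,0.003,0],
    [0,0.003,0],
    [0,0.003,0],
    [0,0.003,0],
    [0,0,0],
  ],
  delta_rot=[
    [0,0,0],
    [0,0,0],
    [0,0,0],
    [0,0,0],
    [0,0,0],
    [0,0,0],
    [0,0,0],
    [0,0,0],
    [0,0,0],
    [0,0,0],
  ],
  jaw=[0,0,0,0,0,0,0,0,0,0],
)

```text
clock: 18.78
eef_pos: [0.5563, 0.147, 0.06]
tool_rot: [-0.692, 0.722, 0.0, 0.001]
force: [0.2, -4.0, 1.7]
opening: 0.0108
grip_force: 20.0
```

Request:
play_rows(
  linear=[
    [0,0.003,0],
    [0,0.003,0],
    [0,0.003,0],
    [0,0.003,0],
    [0.001,0.003,0],
    [0,0.003,0],
    [0,0.003,0],
    [0,0.003,0],
    [0,0.003,0],
    [0,0,0],
  ],
  delta_rot=[
    [0,0,0],
    [0,0,0],
    [0,0,0],
    [0,0,0],
    [0,0,0],
    [0,0,0],
    [0,0,0],
    [0,0,0],
    [0,0,0],
    [0,0,0],
  ],
  jaw=[0,0,0,0,0,0,0,0,0,0],
)

```text
clock: 19.62
eef_pos: [0.5564, 0.149, 0.06]
tool_rot: [-0.692, 0.722, 0.0, 0.001]
force: [-0.8, -5.1, 1.9]
opening: 0.0109
grip_force: 20.0
```

Request:
play_rows(
  linear=[
    [0,0.003,0],
    [0,0.003,0],
    [0,0.003,0],
    [0,0.003,0],
    [0.001,0.003,0],
    [0,0.003,0],
    [0,0.003,0],
    [0,0.003,0],
    [0,0.002,0],
    [0,0,0],
  ],
  delta_rot=[
    [0,0,0],
    [0,0,0],
    [0,0,0],
    [0,0,0],
    [0,0,0],
    [0,0,0],
    [0,0,0],
    [0,0,0],
    [0,0,0],
    [0,0,0],
  ],
  jaw=[0,0,0,0,0,0,0,0,0,0],
)

```text
clock: 20.45
eef_pos: [0.5565, 0.1509, 0.06]
tool_rot: [-0.692, 0.722, 0.0, 0.001]
force: [-0.2, -5.2, 2.3]
opening: 0.0109
grip_force: 20.0
```

Request:
play_rows(
  linear=[
    [0,0.003,0],
    [0,0.003,0],
    [0,0.003,0],
    [0,0.003,0],
    [0.001,0.003,0],
    [0,0.003,0],
    [0,0.003,0],
    [0,0.003,0],
    [0,0.002,0],
    [0,0,0],
  ],
  delta_rot=[
    [0,0,0],
    [0,0,0],
    [0,0,0],
    [0,0,0],
    [0,0,0],
    [0,0,0],
    [0,0,0],
    [0,0,0],
    [0,0,0],
    [0,0,0],
  ],
  jaw=[0,0,0,0,0,0,0,0,0,0],
)

```text
clock: 21.28
eef_pos: [0.5565, 0.1529, 0.06]
tool_rot: [-0.692, 0.722, 0.0, 0.001]
force: [-1.3, -4.6, 1.1]
opening: 0.0107
grip_force: 20.0
```

Request:
play_rows(
  linear=[
    [0,0.003,0],
    [0,0.003,0],
    [0,0.003,0],
    [0,0.003,0],
    [0.001,0.003,0],
    [0,0.003,0],
    [0,0.003,0],
    [0,0.003,0],
    [0,0.002,0],
    [0,0,0],
  ],
  delta_rot=[
    [0,0,0],
    [0,0,0],
    [0,0,0],
    [0,0,0],
    [0,0,0],
    [0,0,0],
    [0,0,0],
    [0,0,0],
    [0,0,0],
    [0,0,0],
  ],
  jaw=[0,0,0,0,0,0,0,0,0,0],
)

```text
clock: 22.12
eef_pos: [0.5564, 0.1539, 0.06]
tool_rot: [-0.692, 0.722, 0.0, -0.0]
force: [0.4, -8.5, 1.6]
opening: 0.0109
grip_force: 20.0
```

Request:
play_rows(
  linear=[
    [0,0.003,0],
    [0,0.003,0],
    [0,0.002,0],
    [0,0,0],
    [0,0,0],
    [0,0,0],
    [0,0,0],
    [0,0,0],
    [0,0,0],
    [0,0,0],
  ],
  delta_rot=[
    [0,0,0],
    [0,0,0],
    [0,0,0],
    [0,0,0],
    [0,0,0],
    [0,0,0],
    [0,0,0],
    [0,0,0],
    [0,0,0],
    [0,0,0],
  ],
  jaw=[0,0,0,0,0,0,0,0,0,0],
)

```text
clock: 22.95
eef_pos: [0.5563, 0.1539, 0.0599]
tool_rot: [-0.692, 0.722, -0.0, -0.0]
force: [1.3, -10.5, 1.6]
opening: 0.0109
grip_force: 20.0
```

```bash
python3 look.py m4; python3 -c "
from workcell import *
o=observe();print(o['force'].round(2),o['moment'].round(2),o['tool_rot'].round(4))"
python3 - <<'E'
import cv2,numpy as np
a=cv2.imread("pics/m4t.png");b=cv2.imread("pics/m4s.png")
w=np.zeros((340,800,3),np.uint8);w[:270,:400]=a[30:300,0:400];w[:340,400:]=b[240:580,20:420]
cv2.imwrite("pics/m4.png",w)
E
```

```text
[0.5563 0.1539 0.0599] [-6.922e-01  7.217e-01 -1.000e-04 -5.000e-04] [  1.29 -10.49   1.59] [-3.98 -0.27 -0.02] 0.010941964145224307
[  0.62 -10.73   2.25] [-4.01 -0.23  0.  ] [-6.922e-01  7.217e-01 -1.000e-04 -5.000e-04]
```

Request:
play_rows(
  linear=[
    [0,0.003,0],
    [0,0.003,0],
    [0,0,0],
    [0,0,0],
    [0,0,0],
    [0,0,0],
    [0,0,0],
    [0,0,0],
    [0,0,0],
    [0,0,0],
  ],
  delta_rot=[
    [0,0,0],
    [0,0,0],
    [0,0,0],
    [0,0,0],
    [0,0,0],
    [0,0,0],
    [0,0,0],
    [0,0,0],
    [0,0,0],
    [0,0,0],
  ],
  jaw=[0,0,0,0,0,0,0,0,0,0],
)

```text
clock: 23.88
eef_pos: [0.5563, 0.154, 0.06]
tool_rot: [-0.692, 0.722, -0.0, -0.001]
force: [1.0, -12.3, 3.2]
opening: 0.0113
grip_force: 20.0
```

Request:
play_rows(
  linear=[
    [0,0,0],
    [0,0,0],
    [0,0,0],
    [0,0,0],
    [0,0,0],
    [0,0,0],
    [0,0,0],
    [0,0,0],
    [0,0,0],
    [0,0,0],
  ],
  delta_rot=[
    [0,0,0],
    [0,0,0],
    [0,0,0],
    [0,0,0],
    [0,0,0],
    [0,0,0],
    [0,0,0],
    [0,0,0],
    [0,0,0],
    [0,0,0],
  ],
  jaw=[0,0,0,0,0,0,0,0,0,0],
)

```text
clock: 24.72
eef_pos: [0.5563, 0.154, 0.06]
tool_rot: [-0.692, 0.722, -0.0, -0.001]
force: [1.4, -12.8, 2.4]
opening: 0.0108
grip_force: 20.0
```

View pics/m4.png

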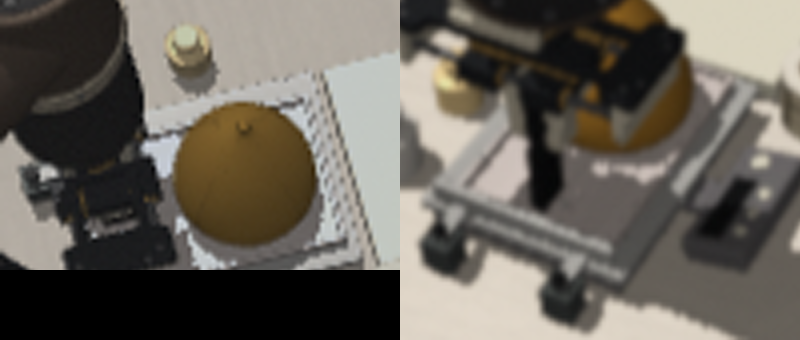

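The tray is parallel to the platform with its nose on the bar near (520,225), and there is no turning moment, so the contact is square. Part of the 12.5 N reading may be table drag. I'll ease back to about 8.5 N and hold, so the stop sees about 8 N either way.

Request:
play_rows(
  linear=[
    [0,-0.003,0],
    [0,-0.003,0],
    [0,-0.003,0],
    [0,-0.003,0],
    [0,0,0],
    [0,0,0],
    [0,0,0],
    [0,0,0],
    [0,0,0],
    [0,0,0],
  ],
  delta_rot=[
    [0,0,0],
    [0,0,0],
    [0,0,0],
    [0,0,0],
    [0,0,0],
    [0,0,0],
    [0,0,0],
    [0,0,0],
    [0,0,0],
    [0,0,0],
  ],
  jaw=[0,0,0,0,0,0,0,0,0,0],
)

```text
clock: 25.55
eef_pos: [0.5564, 0.1539, 0.06]
tool_rot: [-0.692, 0.722, 0.0, -0.0]
force: [-0.1, -9.0, 2.8]
opening: 0.011
grip_force: 20.0
```

Request:
play_rows(
  linear=[
    [0,0,0],
    [0,0,0],
    [0,0,0],
    [0,0,0],
    [0,0,0],
    [0,0,0],
    [0,0,0],
    [0,0,0],
    [0,0,0],
    [0,0,0],
  ],
  delta_rot=[
    [0,0,0],
    [0,0,0],
    [0,0,0],
    [0,0,0],
    [0,0,0],
    [0,0,0],
    [0,0,0],
    [0,0,0],
    [0,0,0],
    [0,0,0],
  ],
  jaw=[0,0,0,0,0,0,0,0,0,0],
)

```text
clock: 26.38
eef_pos: [0.5564, 0.1539, 0.06]
tool_rot: [-0.692, 0.722, 0.0, -0.0]
force: [-0.2, -8.6, 3.0]
opening: 0.0107
grip_force: 20.0
```

Request:
play_rows(
  linear=[
    [0,0,0],
    [0,0,0],
    [0,0,0],
    [0,0,0],
    [0,0,0],
    [0,0,0],
    [0,0,0],
    [0,0,0],
    [0,0,0],
    [0,0,0],
  ],
  delta_rot=[
    [0,0,0],
    [0,0,0],
    [0,0,0],
    [0,0,0],
    [0,0,0],
    [0,0,0],
    [0,0,0],
    [0,0,0],
    [0,0,0],
    [0,0,0],
  ],
  jaw=[0,0,0,0,0,0,0,0,0,0],
)

```text
clock: 27.22
eef_pos: [0.5564, 0.154, 0.06]
tool_rot: [-0.692, 0.722, 0.0, -0.0]
force: [0.6, -9.1, 3.0]
opening: 0.0111
grip_force: 20.0
```

Request:
play_rows(
  linear=[
    [0,0,0],
    [0,0,0],
    [0,0,0],
    [0,0,0],
    [0,0,0],
    [0,0,0],
    [0,0,0],
    [0,0,0],
    [0,0,0],
    [0,0,0],
  ],
  delta_rot=[
    [0,0,0],
    [0,0,0],
    [0,0,0],
    [0,0,0],
    [0,0,0],
    [0,0,0],
    [0,0,0],
    [0,0,0],
    [0,0,0],
    [0,0,0],
  ],
  jaw=[0.3,0.6,0.7,0.7,0.7,0.7,0.7,0.7,0.7,0.7],
)

```text
clock: 28.05
eef_pos: [0.5565, 0.155, 0.0598]
tool_rot: [-0.692, 0.722, 0.0, 0.0]
force: [-0.1, 0.1, 0.9]
opening: 0.0611
grip_force: 0.0
```

Request:
play_rows(
  linear=[
    [0,0,0.1],
    [0,0,0.2],
    [0,0,0.25],
    [0,0,0.3],
    [0,0,0.3],
    [0,0,0.3],
    [0,0,0.3],
    [0,0,0.3],
    [0,0,0.2],
    [0,0,0],
  ],
  delta_rot=[
    [0,0,0],
    [0,0,0],
    [0,0,0],
    [0,0,0],
    [0,0,0],
    [0,0,0],
    [0,0,0],
    [0,0,0],
    [0,0,0],
    [0,0,0],
  ],
  jaw=[0.7,0.7,0.7,0.7,0.7,0.7,0.7,0.7,0.7,0.7],
)

```text
clock: 28.88
eef_pos: [0.5582, 0.1556, 0.2332]
tool_rot: [-0.692, 0.722, -0.001, 0.003]
force: [0.6, 0.1, 0.2]
opening: 0.0618
grip_force: 0.0
```

```bash
python3 - <<'E'
from h import *
import cv2,pickle
o=observe(); c=camera_info("wrist"); im=snapshot("wrist"); pickle.dump((o,c),open("w2.pkl","wb"))
s=snapshot("side")[150:275,165:325]
w=np.zeros((460,800,3),np.uint8); w[:300,:400]=cv2.resize(im,(400,300)); w[:313,400:]=cv2.resize(s,(400,313))
cv2.imwrite("pics/w2.png",w); print(o["eef_pos"],o["force"])
E
```

```text
[0.55823429 0.15558016 0.23323181] [0.60208632 0.05847177 0.2144281 ]
```

View pics/w2.png

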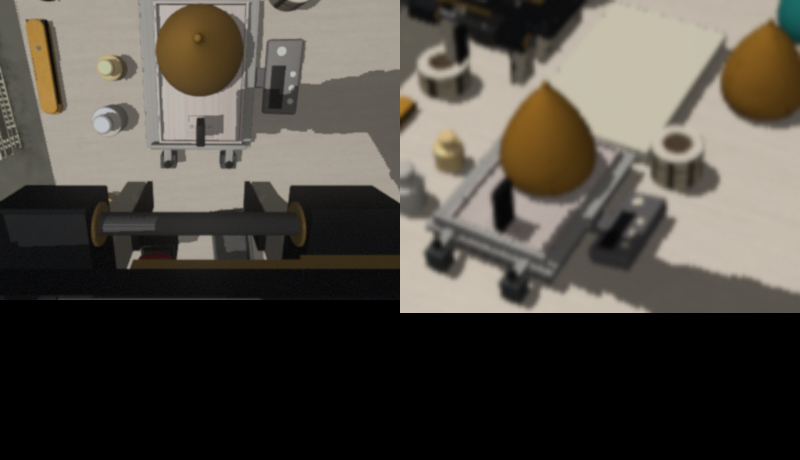

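The tray lies flat and centred on the platform with its nose at the bar, the cheese is upright, and the other things are where they were.

```bash
python3 -c "
from workcell import *
print(finish_job())"
```

```text
the job is handed in; nothing more can be done
None
```

The job is handed in: the tray, with the cheese upright on it, lies flat in the middle of the scale, square up at the end stop, after a push estimated at 8–9 N held for about 1.7 s (peak wrist reading 12.8 N), finished in about 29 s.

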